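# Fit the guide block on a bent shift rod

## Task

The bent shift rod in the bench vise still lacks its drilled aluminium guide block: take the block from the bench, thread it over the rod's free end, work it round the bend without letting it bind, and bed it home against the brass stop collar with a firm push of about 10 N, base downwards; then let go of it there. Feel your way round: a block that binds and bears on the rod with more than 15 N scores it, and a hard shove turns the rod in the jaws. Leave the vise, the screwdriver, the wrench and the flux bottle alone.

Things in the scene. Friction and masses are not known exactly. Their poses are not given: they have to be found in the camera images.
- block_center (a point): Centre (half-way up) of the loose guide block, a plain bright aluminium block that stands on its base on the bench: 26 mm long along its own x, 34 mm wide along its y (grasp across this), 42 mm high (z up). A round 16.6 mm bore runs right through it along x, its axis 25 mm above the base, that is 4 mm above this point. Mass about 0.1 kg. Either end may go first. Frame: the block's own axes.
- block_bore (a point): Middle of the block's bore, on its axis, 25 mm above the base and 13 mm from either end. Frame: the block's own axes (x along the bore, z up away from the base).
- rod_tip (a point): Very end (a half ball) of the rod's free leg, on the centre line, about 124 mm above the bench. The rod is held in the vise by friction only; about 1.3 N m turns it about its clamped leg, and at the start it is turned by up to 4 degrees either way, so the tip may sit some 8 mm higher or lower. Frame: y runs along the free leg from the tip towards the bend, z as the rod's.
- rod_leg_mid (a point): Point on the centre line half-way along the straight free leg, 45 mm from the tip. Frame: as rod_tip.
- rod_bend_in (a point): Point on the centre line where the clamped leg passes into the bend, 70 mm to -y of stop_collar. From here on, the centre line may stray up to 7 mm from an even arc of 80 mm radius drawn between the two legs, so the way round it must be felt. Frame: the axes of rod.
- stop_collar (a point): Brass stop collar (28 mm diameter, 10 mm thick), fixed and rigid on the clamped leg, 30 mm before the 90 mm wide vise jaws. This point lies on the rod's centre line in the collar's free-side face (towards -y). The block is home when its end face lies against this face, its bore centre then 13 mm to -y of here. The jaws' tops are 9 mm above the rod's centre line. Frame: the axes of rod.
- rod: Bent steel rod, 12 mm thick, in the vise jaws. From the stop collar the level clamped leg runs 70 mm straight to -y, then a hand-made bend towards -x (about 60 degrees, 45 to 75; some 84 mm long, 80 mm mean radius, not an even arc), then a straight 90 mm free leg. Origin on the clamped leg's centre line mid-jaws, 85 mm to +y of stop_collar. Axes: y along the clamped leg towards the vise, z square to the bend, nearly up.
- vise: Blue bench vise with 90 mm jaws, 133 mm high, on a 200 x 170 mm plywood board; its moving jaw, screw and handle face its -x. Origin under its centre, on the bench; the rod lies along its y, 124 mm up.
- screwdriver: Screwdriver with red handle, 200 mm, lying on the bench (bystander); origin on the bench under its middle.
- wrench: Steel spanner, 180 mm, lying on the bench (bystander); origin on the bench under its middle.
- flux: White flux bottle with a yellow cap, 44 mm across, 100 mm high, standing on the bench (bystander); origin under its middle.
Not all that is in view belongs to the job. Of the things that look like the part that bears block_center, the largest one is meant.

How it is judged:
By the outcome, as a careful person would: the job done as asked, in the order asked, and still so for the second after the job is handed in, with the robot touching nothing.
It also fails if it takes over 72 s, if anything falls off the work surface, if the arm or the gripper's body presses on something with over 40 N, if the wrist force passes 120 N, or if a joint passes its speed limit or range.

## Robot

A 7-joint arm with a two-finger parallel gripper is mounted at the origin on the work surface. World frame = base frame: x ahead of the robot, y to its left, z up, the work surface at z = 0. Lengths are in m, angles in degrees, forces in N, time in s.
With the tool pointing down it reaches from about 0.425 to 0.925 m from the base axis. Payload 6.8 kg.
Tool frame: the origin (TCP) lies between the finger pads; the fingertips stand 22 mm ahead of it and the grasp point (between the pads) lies 3 mm ahead of it; z points along the fingers, y is the line along which they close (so a half turn about z gives the same grasp; the last joint's range is limited). The gripper opens to 88 mm and grips with 3 to 60 N. Pads are 20 mm wide; open, the fingers measure 115 mm over their backs; the gripper's body (75 mm by 178 mm) begins 61 mm behind the grasp point.
Start: joints at [57.29, 27.33, 1.283, 89.118, -0.659, 63.558, -4.761], TCP at [0.301, -0.604, 0.245] pointing down, gripper open.
Joint ranges: [-169.35, 169.35], [-19.33, 120.38], [-80.79, 83.38], [13.8, 139.57], [-78.32, 258.32], [9.67, 109.79], [-169.56, 169.56]. Speed limits (degrees/s): [136.94, 136.94, 180, 180, 180, 180, 180].

## Interface

Orientations are given as a 3x3 rotation matrix whose columns are the frame's x, y, z axes.
In Python, from station import observe, snapshot, camera_params, close_job, cut_out gives the robot as it stands.
- The arm moves only by the shell command python3 -m creep 'ROWS'. ROWS is JSON, a list that holds one entry, the list of rows, each a list of 7 numbers: the opening in per cent of the stroke, from 0 (shut) to 100 (fully open), then the shift along the tool's x, y, z as a fraction of full scale, then the turn, a rotation vector about the tool's x, y, z as a fraction of full scale. In form: [[[hand, dx, dy, dz, ax, ay, az], ...]]. A call has 1 to 12 rows; each row is the pose to reach, as a shift and turn from the pose commanded when the call began, along the tool's axes at that moment, turning the shorter way round; what a row does not reach only later rows make up. Full scale, the value 1, is 100 mm for a shift and 2 pi rad for a turn. A row lasts 1/8 s, in which the tool goes at most 62.5 mm and 10.7 degrees, less where a joint would pass 70% of its speed; a pose out of reach is approached as far as the arm can. A call with a number of a shift or a turn outside -1 to 1 is refused whole. A call with a gripper value outside its range is refused whole. The fingers move at their own pace and stop on an object; the grip force is fixed at half the most. Time passes only in rows, so rows that repeat a pose let the fingers close. It gives the time, the measured TCP pose, the force, the opening and the grip force at its end, in the units of the state.
- observe(): the state, without advancing time (a new reading comes with each control period).
- snapshot(name): name is "scene" or "top" or "wrist"; returns the picture (480x640x3 uint8, blue, green, red); there is no depth.
- camera_params(name): a dict with "fx", "fy", "cx", "cy" (pixels), "R" (3x3) and "t" (3): a world point X has camera coordinates R X + t; the wrist camera has in their place "T_tool_cam" (4x4, takes a point from camera to tool coordinates, whose origin is the TCP and whose axes are the flange's). Camera axes: x right, y down, z forward; pixel columns grow to the right and rows downward; lengths in m; the calibration is good to about 2 mm. A picture is of the moment at which its call begins: read the wrist's pose just before it. camera_params takes no time and is no camera call.
- close_job(): hands the job in; it is judged then, once.
Trained networks look in the newest picture that a camera, given by its name, has taken for a name from the list of things; names that differ only in an ending like _2 or _b are one class to them, and where a whole thing is asked for, a point or a joint stands for the part that bears it (a point fixed in the world has none). Each returns a list of dicts, best first, with "conf" (0 to 1); they miss things now and then, are a little off and sometimes report something else, mostly with a low value. They report only what shows in the picture. A call takes as long as a camera call. They do not tell look-alikes from the thing itself.
- cut_out(camera, target): "pixels" (480x640 bool, what is visible of it) and "rect" ([left, top, right, bottom] in pixels, round what is visible of it).
The state is a dict: "clock": time; "q": joint angles; "qd": joint speeds; "tau": joint torques, N m; "ee_pos": TCP position; "ee_rot": TCP orientation; "ft_force": force on the tool from outside, world axes, zero at the start; "moment": the same for the moment, N m; "grip_width": finger opening in m; "grasp_force": force on a finger pad.
Only numpy, scipy, OpenCV 4.12 (cv2) and the standard library are available. Lean on these libraries where they do the work, as an engineer would, in place of code of your own. Each camera call takes 0.05 s, during which the arm holds its last target. There are 200 camera calls.

## Working session

There is one attempt and no reset: what is moved stays moved. The work goes in short steps, Python scripts to look and compute and a shell command to move; the robot and the scene stay as the last step left them, time stands still between calls to the robot, and variables do not carry over. Pictures are saved under pics/ and viewed, at most 10 in all, crops included, and the job is handed in when it is done.

```bash
mkdir -p pics; ls
python3 - <<'E'
from station import *
import cv2,numpy as np
s=observe(); print({k:np.round(v,3).tolist() for k,v in s.items()})
a=snapshot("scene"); b=snapshot("top")
cv2.imwrite("pics/scene.png",a); cv2.imwrite("pics/top.png",b)
for c in("scene","top"):
  p=camera_params(c); print(c,{k:np.round(v,4).tolist() for k,v in p.items()})
  for t in("block_center","rod","stop_collar","vise","flux","screwdriver","wrench"):
    print(t,[(round(d["conf"],2),d["rect"],int(d["pixels"].sum())) for d in cut_out(c,t)][:4])
print(camera_params("wrist"))
E
```

```text
pics
{'clock': 0.0, 'q': [57.291, 27.375, 1.281, 89.176, -0.659, 63.557, -4.76], 'qd': [0.024, 0.124, 0.08, 0.094, 0.003, -0.04, 0.015], 'tau': [-0.0, -58.285, 1.535, -27.261, -0.054, 0.017, 0.0], 'ee_pos': [0.301, -0.604, 0.244], 'ee_rot': [[0.895, 0.446, -0.001], [0.446, -0.895, 0.002], [-0.0, -0.002, -1.0]], 'ft_force': [0.376, -0.055, -0.012], 'moment': [0.026, 0.008, 0.018], 'grasp_force': 0.0, 'grip_width': 0.088}
scene {'fx': 583.9816, 'fy': 583.9816, 'cx': 319.4765, 'cy': 237.2688, 'R': [[0.8683, 0.496, 0.0007], [0.3681, -0.6435, -0.6711], [-0.3324, 0.583, -0.7414]], 't': [-0.4826, -0.1504, 1.3574]}
block_center [(0.85, [241.8, 324.2, 262.3, 350.6], 338), (0.71, [156.2, 324.8, 172.6, 345.9], 287)]
rod [(0.61, [286.9, 128.4, 417.1, 210.6], 925)]
stop_collar [(0.57, [289.0, 127.8, 415.1, 213.4], 790), (0.48, [287.8, 207.0, 340.2, 216.0], 292)]
vise [(0.88, [288.0, 127.8, 450.8, 233.0], 8005)]
flux []
screwdriver [(0.88, [338.3, 316.5, 398.4, 407.1], 1042)]
wrench [(0.67, [347.2, 237.9, 394.0, 308.8], 714)]
top {'fx': 466.0587, 'fy': 466.0587, 'cx': 313.778, 'cy': 243.6845, 'R':
[... 376 characters left out ...]
.67, [119.1, 191.3, 307.8, 310.6], 9125)]
flux [(0.93, [464.2, 185.5, 493.5, 213.2], 570), (0.42, [258.1, 189.7, 318.0, 253.0], 540)]
screwdriver [(0.7, [320.9, 170.4, 412.1, 183.4], 646)]
wrench [(0.76, [268.6, 187.6, 316.4, 255.4], 421)]
{'fx': 380.95574938770505, 'fy': 380.95574938770505, 'cx': 322.05638309944476, 'cy': 239.25149684133865, 'T_tool_cam': array([[ 8.14191839e-05, -9.68357001e-01, -2.49569051e-01,
         6.69630653e-02],
       [ 9.99999493e-01, -1.71682045e-04,  9.92385280e-04,
        -1.26276944e-03],
       [-1.00382976e-03, -2.49569006e-01,  9.68356496e-01,
        -1.40901730e-01],
       [ 0.00000000e+00,  0.00000000e+00,  0.00000000e+00,
         1.00000000e+00]])}
```

View pics/scene.png

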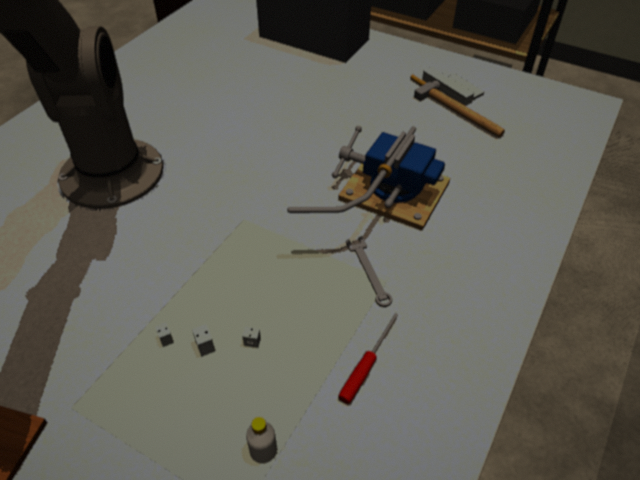

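View pics/top.png

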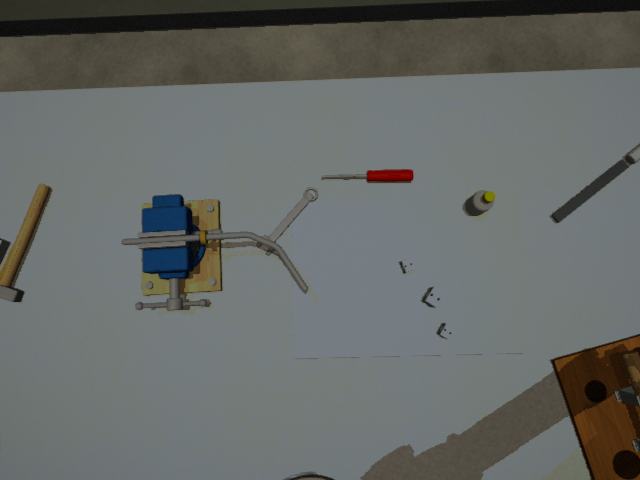

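Candidates for the block: scene (165,336), (204,342) and (251,338), which are top (445,331), (432,297) and (407,267). The middle one looks largest. I'll measure all three, trace the rod, and enlarge a crop to confirm.

```bash
cat > h.py <<'E'
from station import *
import cv2,numpy as np
def ray(c,uv,st=None):
    p=camera_params(c); uv=np.atleast_2d(uv).astype(float)
    d=np.c_[(uv[:,0]-p["cx"])/p["fx"],(uv[:,1]-p["cy"])/p["fy"],np.ones(len(uv))]
    if c=="wrist":
        T=p["T_tool_cam"]; R=np.array(st["ee_rot"]); o=np.array(st["ee_pos"])+R@T[:3,3]; return o,d@(R@T[:3,:3]).T
    R=np.array(p["R"]); return -R.T@np.array(p["t"]),d@R
def plane(c,uv,z,st=None):
    o,d=ray(c,uv,st); return o+d*((z-o[2])/d[:,2])[:,None]
def proj(c,X,st=None):
    p=camera_params(c); X=np.atleast_2d(X)
    if c=="wrist":
        T=p["T_tool_cam"]; R=np.array(st["ee_rot"]); o=np.array(st["ee_pos"])+R@T[:3,3]; x=(X-o)@(R@T[:3,:3])
    else: x=X@np.array(p["R"]).T+np.array(p["t"])
    return np.c_[p["fx"]*x[:,0]/x[:,2]+p["cx"],p["fy"]*x[:,1]/x[:,2]+p["cy"]]
E
python3 - <<'E'
from h import *
a=cv2.imread("pics/scene.png"); b=cv2.imread("pics/top.png")
A=cv2.resize(a[315:365,145:275],None,fx=6,fy=6,interpolation=3)
B=cv2.resize(b[250:345,390:465],None,fx=3,fy=3,interpolation=3)
C=cv2.resize(b[220:300,180:320],None,fx=3.5,fy=3.5,interpolation=3)
m=np.zeros((590,780,3),np.uint8); m[:300,:780]=A; m[300:585,:225]=B; m[300:580,230:720]=C
cv2.imwrite("pics/crop.png",m)
print(plane("top",[[407,267],[432,297],[445,331]],.021)); print(plane("scene",[[251,338],[204,342],[165,336]],.021))
print("tip",plane("top",[[306,291]],.124),plane("scene",[[291,210]],.124)); print("collar",plane("top",[[207,237]],.124))
print("px per 34mm", )
for t in[(207,237),(225,235),(250,236),(265,240),(275,248),(285,262),(306,291)]: print(t,plane("top",[t],.124)[0].round(3))
E
```

```text
[[ 0.5339386  -0.2166957   0.021     ]
 [ 0.46950824 -0.26542659  0.021     ]
 [ 0.39879181 -0.28799706  0.021     ]]
[[ 0.54303121 -0.22169173  0.021     ]
 [ 0.47594541 -0.26950101  0.021     ]
 [ 0.40842363 -0.29389748  0.021     ]]
tip [[ 0.48642115 -0.00613438  0.124     ]] [[ 0.49416537 -0.00052365  0.124     ]]
collar [[0.59569069 0.18269027 0.124     ]]
px per 34mm
(207, 237) [0.596 0.183 0.124]
(225, 235) [0.598 0.148 0.124]
(250, 236) [0.595 0.099 0.124]
(265, 240) [0.586 0.07  0.124]
(275, 248) [0.57  0.051 0.124]
(285, 262) [0.543 0.033 0.124]
(306, 291) [ 0.486 -0.006  0.124]
```

View pics/crop.png

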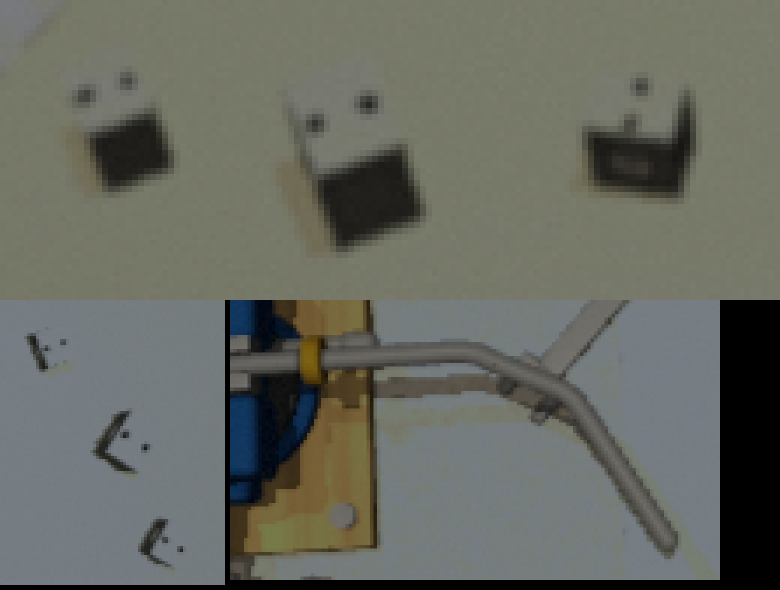

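The middle block (scene 204,342; top 432,297) is clearly the largest in both views, so it is the one meant. The rod crop shows the brass collar at top (207,237) and the tip at (306,291). The bend is uneven, with kinks near (250,236) and (277,252). Next I move the wrist camera over the block.

```bash
python3 -m creep '[[[100,1,-0.75,0,0,0,0],[100,1,-0.75,0,0,0,0],[100,1,-0.75,0,0,0,0]]]'; python3 -m creep '[[[100,1,-0.75,-0.2,0,0,0],[100,1,-0.75,-0.2,0,0,0],[100,1,-0.75,-0.2,0,0,0]]]';python3 -m creep '[[[100,1,-0.75,0.5,0,0,0],[100,1,-0.75,0.5,0,0,0],[100,1,-0.75,0.5,0,0,0],[100,1,-0.75,0.5,0,0,0]]]'
python3 - <<'E'
from h import *
s=observe(); print(s["clock"],s["ee_pos"],np.round(s["ee_rot"],3))
a=snapshot("wrist"); cv2.imwrite("pics/w1.png",a)
for d in cut_out("wrist","block_center"): print(d["conf"],d["rect"])
E
```

```text
clock: 1.18
ee_pos: [0.3613, -0.4873, 0.245]
ee_rot: [[0.891, 0.454, 0.002], [0.454, -0.891, 0.002], [0.003, -0.001, -1.0]]
ft_force: [0.6, -0.7, -0.1]
grip_width: 0.0878
grasp_force: 0.0
clock: 1.55
ee_pos: [0.4166, -0.3768, 0.2658]
ee_rot: [[0.891, 0.453, 0.003], [0.453, -0.891, 0.0], [0.003, 0.001, -1.0]]
ft_force: [-0.1, -0.5, -1.2]
grip_width: 0.088
grasp_force: 0.0
clock: 2.05
ee_pos: [0.4691, -0.2699, 0.2145]
ee_rot: [[0.895, 0.446, -0.001], [0.446, -0.895, -0.0], [-0.001, 0.0, -1.0]]
ft_force: [-0.3, -0.4, -0.4]
grip_width: 0.0877
grasp_force: 0.0
2.05 [ 0.46905868 -0.26993502  0.21447219] [[ 0.895  0.446 -0.001]
 [ 0.446 -0.895 -0.   ]
 [-0.001  0.    -1.   ]]
0.96 [289.3, 96.1, 320.3, 135.6]
0.57 [290.9, 270.3, 328.8, 315.2]
```

View pics/w1.png

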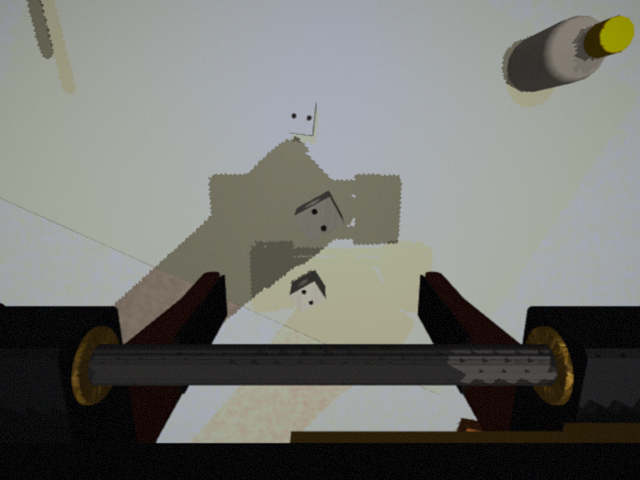

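The wanted block shows at (319,214), lying in the gripper's shadow, with two screw holes on its top. I'll go closer and crop.

```bash
python3 -m creep '[[[100,0.0,0,0.7,0,0,0],[100,0.0,0,0.7,0,0,0],[100,0,0,0.7,0,0,0]]]'
python3 - <<'E'
from h import *
s=observe(); print(s["clock"],s["ee_pos"])
a=snapshot("wrist"); cv2.imwrite("pics/w2.png",a)
D=cut_out("wrist","block_center")
for d in D: print(d["conf"],d["rect"])
c=proj("wrist",[[.472,-.267,.03]],s)[0].astype(int); print(c)
x,y=c[0]-60,c[1]-50
cr=cv2.resize(a[y:y+100,x:x+120],None,fx=6,fy=6,interpolation=2)
cr=np.clip(cr.astype(float)*2,0,255).astype(np.uint8)
for i in range(0,120,20): cv2.putText(cr,str(x+i),(i*6,12),0,.4,(0,0,255)); cv2.line(cr,(i*6,0),(i*6,5),(0,0,255))
for i in range(0,100,20): cv2.putText(cr,str(y+i),(0,i*6+5),0,.4,(0,0,255))
cv2.imwrite("pics/w2c.png",cr)
E
```

```text
clock: 2.52
ee_pos: [0.4691, -0.27, 0.1454]
ee_rot: [[0.896, 0.445, -0.0], [0.445, -0.896, -0.0], [-0.0, 0.0, -1.0]]
ft_force: [1.1, -0.0, 1.7]
grip_width: 0.0877
grasp_force: 0.0
2.525 [ 0.46912642 -0.26997471  0.14538694]
0.97 [277.9, 84.8, 315.0, 135.4]
0.88 [286.7, 201.9, 348.0, 263.8]
0.57 [281.3, 300.6, 327.5, 346.6]
[321 235]
```

View pics/w2c.png

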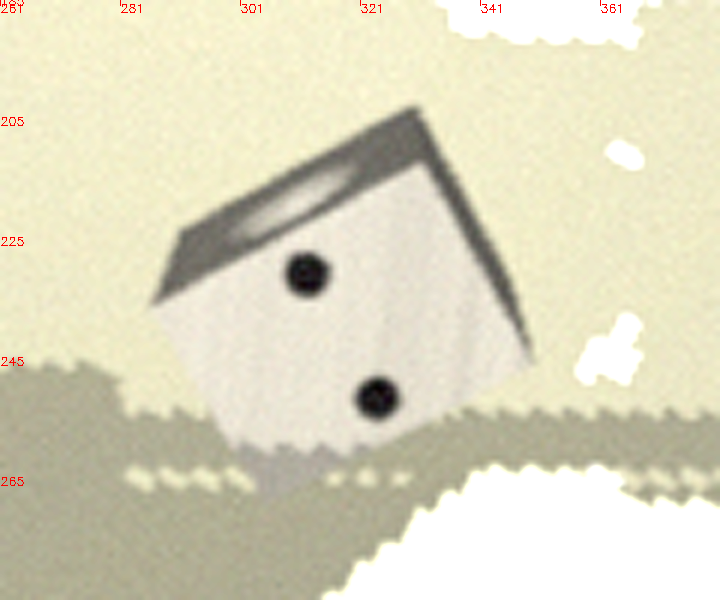

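The crop shows the bore as the bright ellipse in the upper-left face at (311,219). The bore therefore runs along the short edges, (331,212) to (349,245), and the width along (286,235) to (331,212).

Run:
```python
from h import *
s=observe()
P=plane("wrist",[[286.5,235.5],[331,212],[349.5,245],[304.5,268]],.042,s); print(P.round(4)); 
print([np.linalg.norm(P[i]-P[(i+1)%4]).round(4) for i in range(4)]); c=P.mean(0)
w=(P[1]-P[0]+P[2]-P[3])[:2]; w/=np.linalg.norm(w); l=(P[2]-P[1]+P[3]-P[0])[:2];l/=np.linalg.norm(l)
print(c,w,l, w@l)
R=np.array(s["ee_rot"]); print("tool shift",R.T@(np.array([c[0],c[1],.028])-s["ee_pos"])*10)
ty=R[:2,1]; print("w in tool", R[:2,0]@w, ty@w, "turn about tool z deg", np.degrees(np.arctan2(R[:2,1]@w,R[:2,0]@w))-90, s["q"])
```

```text
[[ 0.4653 -0.2452  0.042 ]
 [ 0.4925 -0.2646  0.042 ]
 [ 0.4781 -0.2857  0.042 ]
 [ 0.4502 -0.2658  0.042 ]]
[np.float64(0.0334), np.float64(0.0256), np.float64(0.0343), np.float64(0.0255)]
[ 0.47151618 -0.26532274  0.042     ] [ 0.81516274 -0.57923199] [-0.57832154 -0.81580892] 0.0011164582054099892
tool shift [ 0.02882832 -0.03873068  1.18592019]
w in tool 0.4717569538053243 0.8817236671192391 turn about tool z deg -28.148538911733745 [ 29.22532855  21.89881513  -7.36848526 112.29154846   3.84696824
  45.86825808 -43.83442617]
```

```bash
python3 -m creep '[[[100,0.03,-0.04,0.3,0,0,-0.078],[100,0.03,-0.04,0.5,0,0,-0.078],[100,0.03,-0.04,0.7,0,0,-0.078],[100,0.03,-0.04,0.7,0,0,-0.078]]]'; python3 -m creep '[[[100,0,0,0.3,0,0,0],[100,0,0,0.49,0,0,0],[100,0,0,0.49,0,0,0],[30,0,0,0.49,0,0,0],[30,0,0,0.49,0,0,0],[30,0,0,0.49,0,0,0],[30,0,0,0.49,0,0,0]]]'
```

```text
clock: 3.12
ee_pos: [0.4703, -0.2642, 0.0751]
ee_rot: [[0.581, 0.814, -0.0], [0.814, -0.581, 0.0], [-0.0, -0.0, -1.0]]
ft_force: [-0.9, 0.2, 0.5]
grip_width: 0.0878
grasp_force: 0.0
clock: 4.0
ee_pos: [0.4704, -0.2639, 0.026]
ee_rot: [[0.579, 0.815, 0.0], [0.815, -0.579, -0.0], [0.0, 0.001, -1.0]]
ft_force: [-0.2, -0.3, 0.6]
grip_width: 0.0512
grasp_force: 0.0
```

```bash
python3 -m creep '[[[10,0,0,0,0,0,0],[10,0,0,0,0,0,0],[10,0,0,0,0,0,0],[10,0,0,0,0,0,0]]]'; python3 -m creep '[[[10,0,0,-0.2,0,0,0],[10,0,0,-0.7,0,0,0],[10,0,0,-1,0,0,0],[10,0,0,-1,0,0,0]]]'
python3 - <<'E'
from h import *
s=observe(); print(s["ft_force"],s["moment"],s["grip_width"])
a=snapshot("wrist"); b=snapshot("top"); c=snapshot("scene")
for n,i in(("w3",a),("t3",b),("s3",c)): cv2.imwrite(f"pics/{n}.png",i)
for n in("wrist","top","scene"):
  for t in("block_center","rod"):
    for d in cut_out(n,t): print(n,t,round(d["conf"],2),d["rect"],d["pixels"].sum())
E
```

```text
clock: 4.5
ee_pos: [0.4704, -0.2639, 0.0257]
ee_rot: [[0.579, 0.815, 0.0], [0.815, -0.579, -0.0], [0.0, 0.0, -1.0]]
ft_force: [1.0, 0.5, 1.7]
grip_width: 0.034
grasp_force: 30.0
clock: 5.0
ee_pos: [0.4714, -0.2644, 0.1276]
ee_rot: [[0.58, 0.815, 0.004], [0.815, -0.58, -0.002], [0.001, 0.004, -1.0]]
ft_force: [0.1, -0.1, -2.6]
grip_width: 0.0342
grasp_force: 30.0
[ 0.13220955 -0.07972448 -2.62167663] [-0.03083522 -0.01367569  0.01304397] 0.03419823915139192
wrist block_center 0.97 [339.4, 93.8, 395.9, 149.9] 1713
wrist block_center 0.72 [272.6, 267.1, 369.4, 343.4] 7016
top block_center 0.64 [401.3, 260.3, 408.7, 270.8] 145
top block_center 0.47 [443.1, 322.4, 448.8, 330.9] 31
top block_center 0.19 [121.2, 233.7, 307.5, 290.6] 1117
top rod 0.9 [124.3, 229.1, 308.2, 291.9] 1239
scene block_center 0.75 [158.7, 323.5, 173.7, 346.6] 270
scene block_center 0.74 [242.6, 323.9, 263.5, 347.1] 315
scene rod 0.68 [285.9, 130.7, 417.0, 210.9] 910
```

```bash
python3 -m creep '[[[10,1,-0.67,-0.75,0,0,0],[10,1,-0.67,-0.75,0,0,0],[10,1,-0.67,-0.75,0,0,0]]]'; python3 -m creep '[[[10,1,-0.67,-0.75,0,0,0.057],[10,1,-0.67,-0.75,0,0,0.057],[10,1,-0.67,-0.75,0,0,0.057],[10,1,-0.67,-0.75,0,0,0.057]]]'
python3 - <<'E'
from h import *
import pickle
s=observe(); a=snapshot("wrist"); cv2.imwrite("pics/w4.png",a); pickle.dump({k:np.array(v) for k,v in s.items()},open("s4.pkl","wb"))
for t in("block_center","rod","stop_collar"):
    for d in cut_out("wrist",t): print(t,round(d["conf"],2),d["rect"],d["pixels"].sum())
E
```

```text
clock: 5.82
ee_pos: [0.4749, -0.14, 0.2025]
ee_rot: [[0.575, 0.818, 0.003], [0.818, -0.575, 0.0], [0.002, 0.003, -1.0]]
ft_force: [0.2, -1.6, -1.0]
grip_width: 0.034
grasp_force: 30.0
clock: 6.32
ee_pos: [0.4771, -0.0232, 0.2756]
ee_rot: [[0.827, 0.562, 0.0], [0.562, -0.827, -0.0], [0.0, 0.001, -1.0]]
ft_force: [0.4, -1.0, -1.5]
grip_width: 0.0339
grasp_force: 30.0
block_center 0.87 [484.5, 242.0, 522.7, 277.4] 849
block_center 0.62 [274.8, 266.7, 370.9, 340.3] 6950
rod 0.92 [272.1, 0.0, 322.4, 208.6] 3511
stop_collar 0.8 [272.5, 0.0, 323.8, 207.4] 3646
```

View pics/w4.png

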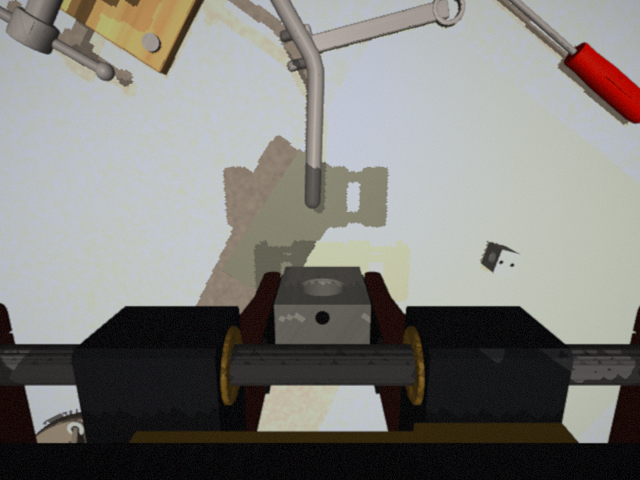

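The free leg shows straight ahead, with its tip at (313,205) and the bend from about (315,95). The held block's bore is at (322,288). I take two more views, forward and to the side, to get the rod's plane and path.

```bash
cat > look.py <<'E'
from h import *
import pickle,sys
n=sys.argv[1]; s=observe(); a=snapshot("wrist"); cv2.imwrite(f"pics/{n}.png",a)
D=cut_out("wrist","rod"); d=D[0]; print(n,s["clock"],s["ee_pos"],d["conf"],d["rect"],d["pixels"].sum())
pickle.dump(({k:np.array(v) for k,v in s.items()},d["pixels"],a),open(n+".pkl","wb"))
E
python3 look.py v1; python3 -m creep '[[[10,0.7,0.7,0,0,0,0],[10,0.7,0.7,0,0,0,0],[10,0.7,0.7,0,0,0,0],[10,0.7,0.7,0,0,0,0]]]' | head -2;python3 look.py v2; python3 -m creep '[[[10,0.5,-1,0,0,0,0],[10,0.5,-1,0,0,0,0],[10,0.5,-1,0,0,0,0],[10,0.5,-1,0,0,0,0]]]'|head -2;  python3 look.py v3
python3 - <<'E'
import pickle,cv2,numpy as np
m=np.zeros((600,800,3),np.uint8)
for i,n in enumerate(("v1","v2","v3")):
  s,p,a=pickle.load(open(n+".pkl","rb")); a=np.clip(a.astype(float)*1.5,0,255).astype(np.uint8); e=cv2.morphologyEx(p.astype(np.uint8),cv2.MORPH_GRADIENT,np.ones((2,2)))>0; a[e]=(0,0,255)
  m[(i//2)*300:(i//2)*300+300,(i%2)*400:(i%2)*400+400]=cv2.resize(a,(400,300),interpolation=cv2.INTER_AREA)
cv2.imwrite("pics/v.png",m)
E
```

```text
v1 6.525 [ 0.47622851 -0.02523446  0.27430658] 0.73 [267.0, 0.0, 322.1, 208.5] 3668
clock: 7.12
ee_pos: [0.5732, -0.0422, 0.2749]
v2 7.125 [ 0.57319257 -0.04224597  0.2749092 ] 0.71 [24.3, 0.0, 233.9, 293.8] 6086
clock: 7.72
ee_pos: [0.5591, 0.0681, 0.2759]
v3 7.725 [0.55906908 0.06812053 0.27588633] 0.64 [49.4, 0.0, 360.2, 265.4] 6493
```

View pics/v.png

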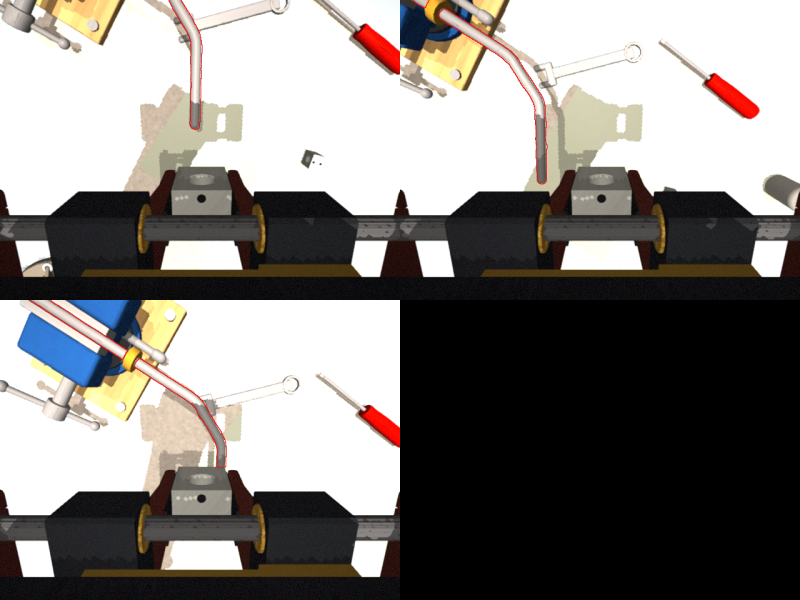

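The masks follow the rod well in all three views, with the collar at (210,93) in v3. Now I fit the rod as a planar curve.

```bash
cat > fit.py <<'E'
from h import *
import pickle
from scipy.optimize import least_squares
from scipy.interpolate import CubicSpline
V=[pickle.load(open(f"v{i}.pkl","rb")) for i in(1,2,3)]
E=[]
for s,p,a in V:
    c=max(cv2.findContours(p.astype(np.uint8),cv2.RETR_EXTERNAL,cv2.CHAIN_APPROX_NONE)[0],key=len)[:,0].astype(float)
    ok=(c[:,0]>3)&(c[:,0]<636)&(c[:,1]>3)
    E.append(c[ok])
E[2]=E[2][(E[2][:,1]<262)&(E[2][:,1]>130)]; E[1]=E[1][E[1][:,0]>110]
S=np.arange(-0.01,.2441,.001); N=8
def curve(q):
    x,y,yaw,roll,z=q[:5]; L=q[5]
    h=np.r_[0,np.cumsum(q[6:6+N])]; k=np.interp(S,.07+np.linspace(0,L,N+1),h)
    d=np.c_[-np.sin(k),-np.cos(k),0*k]; P=np.vstack([[0,0,0],np.cumsum((d[1:]+d[:-1])/2*.001,0)]); P-=P[10]
    P=P[:int(np.floor((.16+L+.01)/.001))+1]; k=k[:len(P)]
    cr,sr=np.cos(roll),np.sin(roll); P=np.c_[P[:,0]*cr,P[:,1],-P[:,0]*sr]
    cy,sy=np.cos(yaw),np.sin(yaw); 
    return np.c_[x+cy*P[:,0]-sy*P[:,1],y+sy*P[:,0]+cy*P[:,1],z+P[:,2]],k
def seg(P,X):
    a,b=P[:-1],P[1:]; ab=b-a
    t=np.clip(((X[:,None]-a)*ab).sum(2)/(ab*ab).sum(1),0,1)
    D=np.linalg.norm(X[:,None]-(a+t[...,None]*ab),axis=2); j=D.argmin(1); return D[np.arange(len(X)),j],j
def res(q):
    C,k=curve(q); C=C[:-5]; out=[]
    for (s,p,a),e in zip(V,E):
        P=proj("wrist",C[::2],s); T=camera_params("wrist")["T_tool_cam"]; o=s["ee_pos"]+s["ee_rot"]@T[:3,3]; dep=(C[::2]-o)@(s["ee_rot"]@T[:3,2])
        d,j=seg(P,e[::3]); out.append(d-381*.006/dep[j]-.3)
    out.append([(q[4]-.124)/.0005,(q[5]-.084)/.003]); out.append(np.diff(q[6:6+N])/.1); return np.concatenate(out)
if __name__=="__main__":
    q0=np.r_[.596,.183,0,0,.124,.084,np.full(N,np.radians(57)/N)]
    r=least_squares(res,q0,loss="soft_l1",x_scale=np.r_[.01,.01,.1,.05,.002,.01,np.full(N,.1)]); q=r.x
    print("rms",np.sqrt(np.mean(res(q)[:-9]**2)),q[:6].round(4),"deg",np.degrees(q[2:4]).round(2),np.degrees(q[6:6+N]).round(1),np.degrees(q[6:6+N].sum()))
    C,k=curve(q); np.save("C.npy",C); np.save("k.npy",k+0); np.save("q.npy",q)
    print("tip",C[-1]); s=V[2][0]; print("collar proj v3",proj("wrist",C[10:11],s),"v2",proj("wrist",C[10:11],V[1][0]))
    for i in range(len(C)-1,9,-10): print(i-10,C[i].round(4),"yaw",round(90+np.degrees(q[2]-k[i]),1))
E
python3 fit.py
```

```text
rms 0.7019228337800218 [0.5962 0.1862 0.0317 0.055  0.1239 0.0831] deg [1.81 3.15] [11.  13.7  3.4 -2.1 -0.8  2.6 15.  16.5] 59.402628367251936
tip [ 0.48829491 -0.00545295  0.13015652]
collar proj v3 [[217.09416395  98.52235383]] v2 [[67.9371962  21.02376411]]
243 [ 0.4883 -0.0055  0.1302] yaw 32.4
233 [ 4.967e-01 -1.000e-04  1.297e-01] yaw 32.4
223 [0.5052 0.0053 0.1292] yaw 32.4
213 [0.5136 0.0106 0.1287] yaw 32.4
203 [0.522  0.016  0.1283] yaw 32.4
193 [0.5304 0.0213 0.1278] yaw 32.4
183 [0.5389 0.0267 0.1273] yaw 32.4
173 [0.5473 0.0321 0.1268] yaw 32.4
163 [0.5557 0.0374 0.1264] yaw 32.4
153 [0.5642 0.0428 0.1259] yaw 32.6
143 [0.5717 0.0493 0.1255] yaw 48.5
133 [0.5773 0.0575 0.1251] yaw 63.0
123 [0.5815 0.0666 0.1249] yaw 66.3
113 [0.5856 0.0757 0.1247] yaw 65.9
103 [0.5898 0.0848 0.1244] yaw 64.1
93 [0.594  0.0938 0.1242] yaw 66.4
83 [0.5973 0.1033 0.124 ] yaw 77.3
73 [0.5984 0.1132 0.1239] yaw 88.6
63 [0.5982 0.1232 0.1239] yaw 91.8
53 [0.5979 0.1332 0.1239] yaw 91.8
43 [0.5976 0.1432 0.1239] yaw 91.8
33 [0.5972 0.1532 0.1239] yaw 91.8
23 [0.5969 0.1632 0.1239] yaw 91.8
13 [0.5966 0.1732 0.1239] yaw 91.8
3 [0.5963 0.1832 0.1239] yaw 91.8
```

Run:
```python
from h import *
import pickle
p=camera_params("wrist"); T=np.linalg.inv(p["T_tool_cam"])
def pt(x,y,z):
    c=T[:3,:3]@[x,y,z]+T[:3,3]; return [round(p["fx"]*c[0]/c[2]+p["cx"],1),round(p["fy"]*c[1]/c[2]+p["cy"],1)]
b=.001
for n,q in dict(bore=(.013,0,b),ftl=(.013,-.017,b-.017),ftr=(.013,.017,b-.017),fbl=(.013,-.017,b+.025),fbr=(.013,.017,b+.025)).items(): print(n,pt(*q))
a=pickle.load(open("v1.pkl","rb"))[2]; c=np.clip(cv2.resize(a[250:350,260:385],None,fx=6,fy=6,interpolation=2)*2.5,0,255)
for n,q in dict(bore=(.013,0,b),ftl=(.013,-.017,b-.017),ftr=(.013,.017,b-.017),fbl=(.013,-.017,b+.025),fbr=(.013,.017,b+.025)).items():
    u=pt(*q); cv2.circle(c,(int((u[0]-260)*6),int((u[1]-250)*6)),4,(0,0,255),-1)
cv2.imwrite("pics/blk.png",c)
```

```text
bore [np.float64(325.2), np.float64(282.1)]
ftl [np.float64(277.4), np.float64(299.4)]
ftr [np.float64(373.8), np.float64(299.4)]
fbl [np.float64(287.7), np.float64(262.6)]
fbr [np.float64(361.7), np.float64(262.6)][ WARN:0@0.027] global loadsave.cpp:1063 imwrite_ Unsupported depth image for selected encoder is fallbacked to CV_8U.
```

View pics/blk.png

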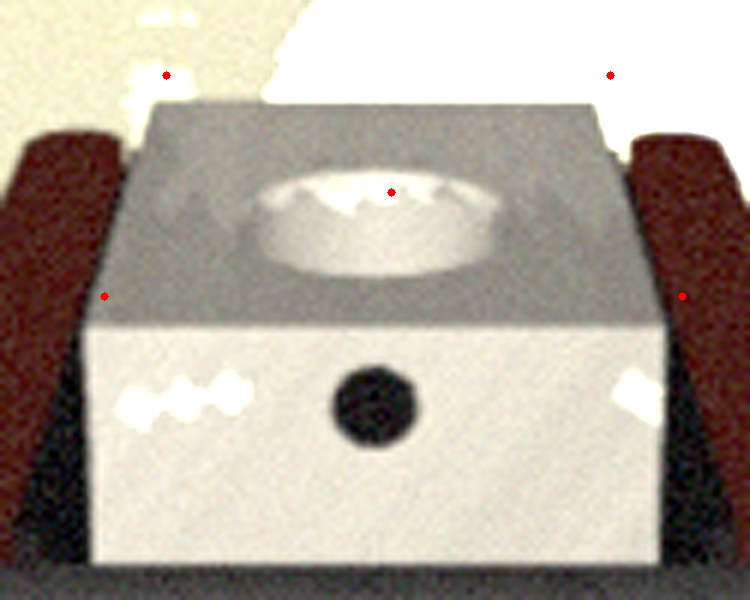

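```bash
python3 -m creep '[[[10,-1,0.22,0,0,0,0],[10,-1,0.22,0,0,0,0],[10,-1,0.22,0,0,0,0]]]'|head -2; python3 -m creep '[[[10,-0.3,0,0.2,0,0,0.004],[10,-0.3,0,0.7,0,0,0.004],[10,-0.3,0,0.7,0,0,0.004]]]'|head -2;python3 -m creep '[[[10,0,0,0.5,0,0,0],[10,0,0,0.74,0,0,0],[10,0,0,0.74,0,0,0],[10,0,0,0.74,0,0,0]]]'; python3 look.py v5;  python3 - <<'E'
from h import *
import pickle
s,p,a=pickle.load(open("v5.pkl","rb")); R=s["ee_rot"]
C=np.load("C.npy"); P=(C[-60:]-s["ee_pos"])@R; print("leg in tool (mm), tip & 50mm on",P[-1]*1e3,P[-51]*1e3)
for v in range(120,260,20):
    x=np.where(p[v])[0]; print(v,x.min() if len(x) else None,x.max() if len(x) else None, end="; ")
c=np.clip(cv2.resize(a[100:350,200:440],None,fx=2.4,fy=2.4).astype(float)*2,0,255).astype(np.uint8); cv2.imwrite("pics/pre.png",c)
E
```

```text
clock: 8.2
ee_pos: [0.4872, -0.0095, 0.2756]
clock: 8.57
ee_pos: [0.4622, -0.0224, 0.2034]
clock: 9.07
ee_pos: [0.466, -0.0219, 0.1335]
ee_rot: [[0.842, 0.539, 0.003], [0.539, -0.842, 0.0], [0.003, 0.001, -1.0]]
ft_force: [0.5, -0.0, -0.7]
grip_width: 0.0335
grasp_force: 30.0
v5 9.075 [ 0.46595897 -0.02186448  0.13346677] 0.71 [305.5, 0.0, 338.3, 251.1] 8143
leg in tool (mm), tip & 50mm on [27.65179083 -1.7775582   3.37770574] [77.58935705 -1.61578519  5.87035694]
120 305 336; 140 305 336; 160 305 336; 180 305 335; 200 305 335; 220 304 335; 240 306 334;
```

View pics/pre.png

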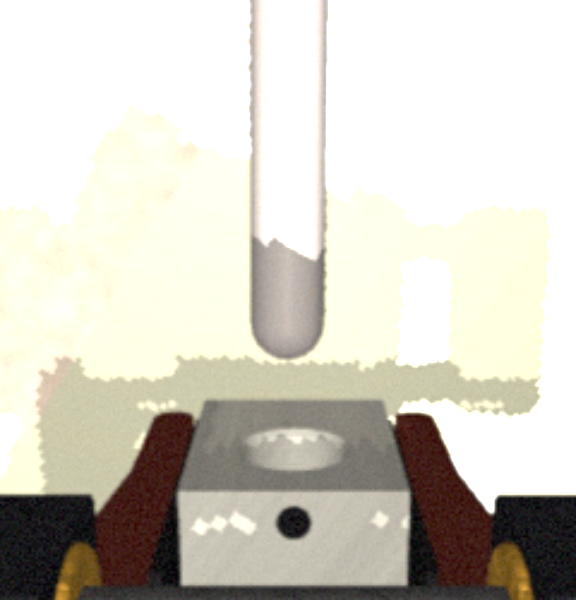

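The rod axis is at u≈320 against block centre u≈322.7, so the rod lies about 1.1 mm to the tool's -y of the bore. The fit also puts the bore about 2 mm too high. I'll write a small planner that gives shifts along the path.

```bash
cat > plan.py <<'E'
# plan.py set | plan.py [-a dx dy dz az] [-o lat z yaw] s1 s2 ...   (typed last row applied; offsets mm/deg kept)
import sys,json,numpy as np
from station import observe
A=sys.argv[1:]; s=observe(); ang=lambda R:np.degrees(np.arctan2(R[1][0],R[0][0]))
if A[0]=="set": json.dump(dict(c=[*map(float,s["ee_pos"]),ang(s["ee_rot"])],o=[0,0,0]),open("cmd.json","w")); A=A[1:]
st=json.load(open("cmd.json")); x,y,z,w=st["c"]
def axes(w): r=np.radians(w); return np.array([np.cos(r),np.sin(r)]),np.array([np.sin(r),-np.cos(r)])
if A and A[0]=="-a":
    d=list(map(float,A[1:5])); A=A[5:]; ex,ey=axes(w); x,y=np.array([x,y])+.1*(d[0]*ex+d[1]*ey); z-=.1*d[2]; w-=360*d[3]
if A and A[0]=="-o": st["o"]=list(map(float,A[1:4])); A=A[4:]
st["c"]=[float(x),float(y),float(z),float(w)]; json.dump(st,open("cmd.json","w"))
ex,ey=axes(w); f=s["ft_force"]; d=np.array(s["ee_pos"])-[x,y,z]
print("t %.2f F tool x,y,up: %.1f %.1f %.1f  M %s  meas-cmd mm x,y,up: %.1f %.1f %.1f yaw %.1f"%(s["clock"],ex@f[:2],ey@f[:2],f[2],np.round(s["moment"],2),1e3*ex@d[:2],1e3*ey@d[:2],1e3*d[2],ang(s["ee_rot"])-w))
C=np.load("C.npy")+[.00097,-.0002,0]; n=len(C)-11
for t in map(float,A):
    if t>n-8: # still on/before the tip: the leg's line
        g=(C[-1]-C[-41])/.04; m=C[-1]+g*(t-n)*.001; h=-g; yaw=np.degrees(np.arctan2(h[1],h[0])); c=m
    else:
        i=np.arange(max(0,int(t)+10-13),min(len(C),int(t)+10+14)); Q=C[i]; m=Q.mean(0)
        h=-np.linalg.svd(Q[:,:2]-m[:2])[2][0]; h=h if h[1]>0 else -h; yaw=np.degrees(np.arctan2(h[1],h[0]))
        nn=np.array([h[1],-h[0]]); lat=(Q[:,:2]-m[:2])@nn; cc=C[int(round(t))+10]; b=m[:2]+h*((cc[:2]-m[:2])@h)+nn*(lat.max()+lat.min())/2; zz=(Q[:,2].max()+Q[:,2].min())/2; c=np.r_[b,zz]
    yaw+=st["o"][2]; tx,ty=axes(yaw); p=c[:2]+ty*st["o"][0]*.001; Z=c[2]+.001+st["o"][1]*.001
    D=p-[x,y]; print("s %.0f: %.3f %.3f %.3f  az %.4f (yaw %.1f)"%(t,10*ex@D,10*ey@D,-10*(Z-z),-(yaw-w)/360,yaw))
E
python3 -m creep '[[[10,0,0,0,0,0,0],[10,0,0,0,0,0,0]]]'; python3 plan.py set 262 250 240 230
```

```text
clock: 9.43
ee_pos: [0.4644, -0.0222, 0.1322]
ee_rot: [[0.842, 0.539, 0.001], [0.539, -0.842, -0.0], [0.001, 0.001, -1.0]]
ft_force: [0.4, 0.7, -1.7]
grip_width: 0.034
grasp_force: 30.0
t 9.43 F tool x,y,up: 0.7 -0.4 -1.7  M [ 0.01 -0.02  0.01]  meas-cmd mm x,y,up: 0.0 0.0 0.0 yaw 0.0
s 262: 0.109 -0.006 0.001  az 0.0005 (yaw 32.5)
s 250: 0.229 -0.006 0.007  az 0.0005 (yaw 32.5)
s 240: 0.329 -0.005 0.012  az 0.0005 (yaw 32.5)
s 230: 0.428 -0.005 0.016  az 0.0005 (yaw 32.5)
```

```bash
python3 -m creep '[[[10,0.06,-0.006,0.001,0,0,0],[10,0.11,-0.006,0.001,0,0,0],[10,0.16,-0.006,0.003,0,0,0],[10,0.21,-0.006,0.006,0,0,0],[10,0.25,-0.006,0.008,0,0,0],[10,0.25,-0.006,0.008,0,0,0]]]'; python3 plan.py -a 0.25 -0.006 0.008 0 238 228 218 208
```

```text
clock: 10.18
ee_pos: [0.4851, -0.0079, 0.1308]
ee_rot: [[0.842, 0.54, 0.0], [0.54, -0.842, 0.0], [0.0, -0.0, -1.0]]
ft_force: [0.4, 1.0, -1.9]
grip_width: 0.0335
grasp_force: 30.0
t 10.18 F tool x,y,up: 0.9 -0.7 -1.9  M [ 0.03 -0.02 -0.05]  meas-cmd mm x,y,up: 0.2 -0.3 -0.6 yaw 0.0
s 238: 0.099 0.001 0.005  az 0.0005 (yaw 32.5)
s 228: 0.198 0.001 0.009  az 0.0005 (yaw 32.5)
s 218: 0.298 0.001 0.014  az 0.0005 (yaw 32.5)
s 208: 0.398 0.001 0.019  az 0.0005 (yaw 32.5)
```

```bash
python3 -m creep '[[[10,0.06,0,0.003,0,0,0],[10,0.12,0,0.005,0,0,0],[10,0.18,0,0.009,0,0,0],[10,0.24,0,0.011,0,0,0],[10,0.3,0,0.014,0,0,0],[10,0.3,0,0.014,0,0,0]]]'; python3 plan.py -a 0.30 0 0.014 0 208 198 188 178 168 162
```

```text
clock: 10.92
ee_pos: [0.5107, 0.0085, 0.1295]
ee_rot: [[0.842, 0.54, 0.001], [0.54, -0.842, 0.0], [0.001, 0.0, -1.0]]
ft_force: [-0.2, 0.5, -1.5]
grip_width: 0.034
grasp_force: 30.0
t 10.93 F tool x,y,up: 0.1 -0.5 -1.5  M [ 0.04 -0.06 -0.06]  meas-cmd mm x,y,up: 0.5 -0.3 -0.5 yaw 0.0
s 208: 0.098 0.001 0.005  az 0.0005 (yaw 32.5)
s 198: 0.198 0.002 0.010  az 0.0005 (yaw 32.5)
s 188: 0.298 0.002 0.014  az 0.0005 (yaw 32.5)
s 178: 0.398 0.002 0.019  az 0.0005 (yaw 32.5)
s 168: 0.498 0.003 0.024  az 0.0005 (yaw 32.5)
s 162: 0.558 0.002 0.027  az -0.0000 (yaw 32.6)
```

```bash
python3 -m creep '[[[10,0.06,0,0.003,0,0,0],[10,0.12,0,0.006,0,0,0],[10,0.18,0,0.009,0,0,0],[10,0.24,0,0.012,0,0,0],[10,0.3,0,0.015,0,0,0],[10,0.36,0,0.018,0,0,0],[10,0.4,0.002,0.019,0,0,0],[10,0.4,0.002,0.019,0,0,0]]]'; python3 plan.py -a 0.40 0.002 0.019 0 170 165 160 155 150; python3 look.py v6
python3 - <<'E'
from h import *
import pickle
s,p,a=pickle.load(open("v6.pkl","rb"))
C=np.load("C.npy")+[.00097,-.0002,0]
R=s["ee_rot"]
for j in range(150,60,-10):
    # predicted centre in pixels (with block-calibrated camera offset) against the mask midline
    u=proj("wrist",C[j+10],s)[0]+[-2.7,4.6]; r=int(round(u[1]))
    if 0<=r<480:
        x=np.where(p[r])[0]
        # left and right edges
        print(j,(R.T@(C[j+10]-s["ee_pos"])*1e3).round(1),u.round(1),(x.min(),x.max(),(x.min()+x.max())/2) if len(x) else None)
E
```

```text
clock: 11.92
ee_pos: [0.5442, 0.0296, 0.1275]
ee_rot: [[0.842, 0.539, 0.0], [0.539, -0.842, 0.0], [0.0, -0.0, -1.0]]
ft_force: [-0.2, -0.8, -1.4]
grip_width: 0.0342
grasp_force: 30.0
t 11.93 F tool x,y,up: -0.6 0.6 -1.4  M [-0.03  0.02 -0.  ]  meas-cmd mm x,y,up: 0.1 -0.3 -0.6 yaw 0.0
s 170: 0.078 0.001 0.004  az 0.0005 (yaw 32.5)
s 165: 0.128 0.001 0.006  az 0.0005 (yaw 32.5)
s 160: 0.178 -0.001 0.008  az -0.0010 (yaw 33.0)
s 155: 0.227 -0.004 0.011  az -0.0069 (yaw 35.1)
s 150: 0.276 -0.009 0.013  az -0.0186 (yaw 39.3)
v6 11.925 [0.5441514  0.02962721 0.12751743] 0.68 [0.0, 0.9, 340.8, 430.8] 35120
150 [27.6  0.3  1.8] [323.2 250.5] (np.int64(309), np.int64(338), np.float64(323.5))
140 [37.4 -1.9  2.2] [317.6 225.8] (np.int64(303), np.int64(335), np.float64(319.0))
130 [46.2 -6.5  2.5] [305.5 202.6] (np.int64(0), np.int64(326), np.float64(163.0))
120 [ 54.6 -11.9   2.7] [290.7 180.2] (np.int64(0), np.int64(310), np.float64(155.0))
110 [ 62.9 -17.4   2.9] [275.3 157.3] (np.int64(47), np.int64(295), np.float64(171.0))
100 [ 71.4 -22.7   3.2] [260.2 133.3] (np.int64(4), np.int64(281), np.float64(142.5))
90 [ 79.8 -28.2   3.4] [244.2 109. ] (np.int64(0), np.int64(265), np.float64(132.5))
80 [ 87.2 -34.9   3.6] [224.3  87. ] (np.int64(0), np.int64(252), np.float64(126.0))
70 [ 93.1 -42.9   3.6] [200.3  69. ] (np.int64(0), np.int64(233), np.float64(116.5))
```

```bash
python3 -m creep '[[[10,0.04,0,0.002,0,0,0],[10,0.08,0.001,0.004,0,0,0],[10,0.13,0.001,0.006,0,0,0],[10,0.155,0,0.007,0,0,0],[10,0.178,-0.001,0.008,0,0,-0.001],[10,0.203,-0.002,0.01,0,0,-0.004],[10,0.227,-0.004,0.011,0,0,-0.007],[10,0.227,-0.004,0.011,0,0,-0.007]]]'; python3 plan.py -a 0.227 -0.004 0.011 -0.007 152 149 146 143 140 137 134
```

```text
clock: 13.02
ee_pos: [0.5629, 0.0422, 0.1264]
ee_rot: [[0.817, 0.576, 0.0], [0.576, -0.817, 0.0], [0.0, -0.0, -1.0]]
ft_force: [0.6, 0.3, -1.5]
grip_width: 0.0342
grasp_force: 30.0
t 13.03 F tool x,y,up: 0.6 0.1 -1.5  M [ 0.01  0.02 -0.  ]  meas-cmd mm x,y,up: -0.0 -0.3 -0.6 yaw 0.0
s 152: 0.030 -0.001 0.001  az -0.0062 (yaw 37.4)
s 149: 0.059 -0.004 0.002  az -0.0146 (yaw 40.4)
s 146: 0.088 -0.008 0.003  az -0.0248 (yaw 44.1)
s 143: 0.117 -0.014 0.004  az -0.0363 (yaw 48.2)
s 140: 0.145 -0.022 0.005  az -0.0480 (yaw 52.4)
s 137: 0.173 -0.031 0.006  az -0.0586 (yaw 56.2)
s 134: 0.200 -0.041 0.007  az -0.0676 (yaw 59.5)
```

```bash
python3 -m creep '[[[10,0.03,-0.001,0.001,0,0,-0.006],[10,0.059,-0.004,0.002,0,0,-0.015],[10,0.088,-0.008,0.003,0,0,-0.025],[10,0.088,-0.008,0.003,0,0,-0.025]]]'; python3 plan.py -a 0.088 -0.008 0.003 -0.025 143 140 137 134 131
```

```text
clock: 13.52
ee_pos: [0.5697, 0.0479, 0.1262]
ee_rot: [[0.717, 0.697, 0.0], [0.697, -0.717, 0.0], [0.0, -0.0, -1.0]]
ft_force: [-0.6, -0.8, -1.3]
grip_width: 0.0341
grasp_force: 30.0
t 13.53 F tool x,y,up: -1.0 0.1 -1.3  M [-0.03  0.02  0.02]  meas-cmd mm x,y,up: 0.1 -0.2 -0.5 yaw 0.0
s 143: 0.030 -0.001 0.001  az -0.0113 (yaw 48.2)
s 140: 0.059 -0.004 0.002  az -0.0230 (yaw 52.4)
s 137: 0.088 -0.009 0.003  az -0.0336 (yaw 56.2)
s 134: 0.116 -0.015 0.004  az -0.0426 (yaw 59.5)
s 131: 0.145 -0.023 0.005  az -0.0497 (yaw 62.0)
```

```bash
python3 -m creep '[[[10,0.03,-0.001,0.001,0,0,-0.011],[10,0.059,-0.004,0.002,0,0,-0.023],[10,0.088,-0.009,0.003,0,0,-0.034],[10,0.088,-0.009,0.003,0,0,-0.034]]]'; python3 plan.py -a 0.088 -0.009 0.003 -0.034 134 131 128 125 120 115
```

```text
clock: 14.02
ee_pos: [0.5752, 0.0545, 0.1258]
ee_rot: [[0.554, 0.832, -0.0], [0.832, -0.554, 0.0], [0.0, -0.0, -1.0]]
ft_force: [-0.2, -0.3, -2.2]
grip_width: 0.034
grasp_force: 30.0
t 14.03 F tool x,y,up: -0.4 0.0 -2.2  M [ 0.02 -0.02  0.02]  meas-cmd mm x,y,up: -0.1 -0.3 -0.6 yaw -0.1
s 134: 0.029 -0.000 0.001  az -0.0086 (yaw 59.5)
s 131: 0.059 -0.002 0.002  az -0.0157 (yaw 62.0)
s 128: 0.088 -0.004 0.003  az -0.0209 (yaw 63.9)
s 125: 0.118 -0.007 0.004  az -0.0242 (yaw 65.1)
s 120: 0.168 -0.014 0.006  az -0.0265 (yaw 65.9)
s 115: 0.217 -0.021 0.007  az -0.0263 (yaw 65.8)
```

Still no contact. I continue past the first kink.

```bash
python3 -m creep '[[[10,0.029,0,0.001,0,0,-0.009],[10,0.059,-0.002,0.002,0,0,-0.016],[10,0.088,-0.004,0.003,0,0,-0.021],[10,0.118,-0.007,0.004,0,0,-0.024],[10,0.118,-0.007,0.004,0,0,-0.024]]]'; python3 plan.py -a 0.118 -0.007 0.004 -0.024 120 115 110 105 100;  python3 look.py v7
python3 - <<'E'
from h import *
import pickle
s,p,a=pickle.load(open("v7.pkl","rb"))
C=np.load("C.npy")+[.00097,-.0002,0]
R=s["ee_rot"]
for j in range(100,10,-10):
    u=proj("wrist",C[j+10],s)[0]+[-2.7,4.6]; r=int(round(u[1]))
    if 0<=r<480:
        l=p[r].copy(); c=int(u[0]); b=a[r].max(1).astype(int); x=np.where(l)[0]; x=x[abs(x-c)<45]
        print(j,(R.T@(C[j+10]-s["ee_pos"])*1e3).round(1),u.round(1),(x.min(),x.max(),(x.min()+x.max())/2) if len(x) else None)
E
```

```text
clock: 14.65
ee_pos: [0.5813, 0.065, 0.1254]
ee_rot: [[0.422, 0.907, 0.0], [0.907, -0.422, 0.0], [0.0, -0.0, -1.0]]
ft_force: [0.2, 0.4, -1.2]
grip_width: 0.0339
grasp_force: 30.0
t 14.65 F tool x,y,up: 0.5 -0.0 -1.2  M [-0.04 -0.06 -0.  ]  meas-cmd mm x,y,up: 0.3 -0.3 -0.5 yaw 0.0
s 120: 0.050 0.001 0.002  az -0.0025 (yaw 65.9)
s 115: 0.100 0.001 0.003  az -0.0023 (yaw 65.8)
s 110: 0.150 0.000 0.004  az -0.0009 (yaw 65.4)
s 105: 0.200 -0.000 0.005  az 0.0001 (yaw 65.0)
s 100: 0.250 -0.001 0.006  az -0.0006 (yaw 65.3)
v7 14.65 [0.58128592 0.0650166  0.12544213] 0.92 [199.0, 0.0, 340.3, 431.9] 12330
100 [24.7  0.4  1.1] [324.1 260.1] (np.int64(309), np.int64(339), np.float64(324.0))
90 [34.7  0.2  1.4] [323.8 235. ] (np.int64(309), np.int64(340), np.float64(324.5))
80 [44.6 -1.4  1.5] [319.5 209.5] (np.int64(304), np.int64(337), np.float64(320.5))
70 [53.9 -5.1  1.6] [309.6 184.7] (np.int64(294), np.int64(329), np.float64(311.5))
60 [62.8 -9.6  1.6] [297.1 160.1] (np.int64(280), np.int64(317), np.float64(298.5))
50 [ 71.7 -14.1   1.6] [284.3 134.6] (np.int64(267), np.int64(305), np.float64(286.0))
40 [ 80.6 -18.6   1.6] [270.9 108.4] (np.int64(254), np.int64(291), np.float64(272.5))
30 [ 89.6 -23.1   1.6] [257.2  81.3] (np.int64(240), np.int64(278), np.float64(259.0))
20 [ 98.5 -27.6   1.6] [242.9  53.2] (np.int64(225), np.int64(264), np.float64(244.5))
```

```bash
python3 -m creep '[[[10,0.05,0.001,0.002,0,0,-0.002],[10,0.1,0.001,0.003,0,0,-0.002],[10,0.15,0.001,0.004,0,0,-0.001],[10,0.2,0.001,0.005,0,0,0],[10,0.25,0.001,0.006,0,0,-0.001],[10,0.25,0.001,0.006,0,0,-0.001]]]'; python3 plan.py -a 0.25 0.001 0.006 -0.001 97 94 91 88 85 82
```

```text
clock: 15.5
ee_pos: [0.592, 0.088, 0.1249]
ee_rot: [[0.415, 0.91, 0.0], [0.91, -0.415, 0.0], [0.0, 0.0, -1.0]]
ft_force: [0.6, -0.7, -0.5]
grip_width: 0.0338
grasp_force: 30.0
t 15.50 F tool x,y,up: -0.4 0.8 -0.5  M [-0.05 -0.04 -0.03]  meas-cmd mm x,y,up: 0.6 -0.5 -0.5 yaw 0.1
s 97: 0.030 -0.004 0.001  az -0.0018 (yaw 66.0)
s 94: 0.060 -0.005 0.002  az -0.0056 (yaw 67.4)
s 91: 0.090 -0.008 0.002  az -0.0113 (yaw 69.5)
s 88: 0.119 -0.011 0.003  az -0.0185 (yaw 72.0)
s 85: 0.148 -0.015 0.003  az -0.0268 (yaw 75.1)
s 82: 0.177 -0.021 0.003  az -0.0360 (yaw 78.3)
```

```bash
python3 -m creep '[[[10,0.03,-0.001,0.001,0,0,-0.002],[10,0.06,-0.003,0.002,0,0,-0.006],[10,0.09,-0.005,0.002,0,0,-0.011],[10,0.119,-0.008,0.003,0,0,-0.018],[10,0.119,-0.008,0.003,0,0,-0.018]]]'; python3 plan.py -a 0.119 -0.008 0.003 -0.018 85 82 79 76 73
```

```text
clock: 16.12
ee_pos: [0.5961, 0.0988, 0.1246]
ee_rot: [[0.31, 0.951, -0.0], [0.951, -0.31, 0.0], [0.0, -0.0, -1.0]]
ft_force: [0.6, 0.6, -1.6]
grip_width: 0.0338
grasp_force: 30.0
t 16.12 F tool x,y,up: 0.7 0.4 -1.6  M [-0.04  0.03 -0.03]  meas-cmd mm x,y,up: 0.3 -0.4 -0.5 yaw 0.1
s 85: 0.030 -0.004 -0.000  az -0.0088 (yaw 75.1)
s 82: 0.059 -0.006 0.000  az -0.0180 (yaw 78.3)
s 79: 0.088 -0.011 0.001  az -0.0273 (yaw 81.7)
s 76: 0.118 -0.016 0.001  az -0.0357 (yaw 84.7)
s 73: 0.146 -0.023 0.001  az -0.0426 (yaw 87.2)
```

```bash
python3 -m creep '[[[10,0.03,-0.001,0,0,0,-0.009],[10,0.059,-0.004,0,0,0,-0.018],[10,0.088,-0.008,0.001,0,0,-0.027],[10,0.118,-0.014,0.001,0,0,-0.036],[10,0.118,-0.014,0.001,0,0,-0.036]]]'; python3 plan.py -a 0.118 -0.014 0.001 -0.036 73 70 67 64 60;python3 look.py v8
python3 - <<'E'
from h import *
import pickle
s,p,a=pickle.load(open("v8.pkl","rb"))
C=np.load("C.npy")+[.00097,-.0002,0]
R=s["ee_rot"]
for j in range(50,-1,-10):
    u=proj("wrist",C[j+10],s)[0]+[-2.7,4.6]; r=int(round(u[1]))
    x=np.where(p[r])[0]; x=x[abs(x-u[0])<45]
    print(j,(R.T@(C[j+10]-s["ee_pos"])*1e3).round(1),u.round(1),(x.min(),x.max(),(x.min()+x.max())/2) if len(x) else None)
h=cv2.cvtColor(a,cv2.COLOR_BGR2HSV); x0=int(u[0])
for r in range(int(u[1])-40,int(u[1])+25,3): print(r,np.median(h[r,x0-5:x0+5],0).astype(int),end=" ")
E
```

```text
clock: 16.75
ee_pos: [0.5984, 0.1103, 0.1244]
ee_rot: [[0.09, 0.996, -0.0], [0.996, -0.09, 0.0], [0.0, -0.0, -1.0]]
ft_force: [0.2, 0.0, -1.0]
grip_width: 0.034
grasp_force: 30.0
t 16.75 F tool x,y,up: 0.0 0.2 -1.0  M [-0.09 -0.08 -0.02]  meas-cmd mm x,y,up: 0.2 -0.3 -0.6 yaw -0.0
s 73: 0.030 -0.002 0.000  az -0.0066 (yaw 87.2)
s 70: 0.060 -0.003 0.001  az -0.0119 (yaw 89.1)
s 67: 0.089 -0.005 0.001  az -0.0157 (yaw 90.5)
s 64: 0.119 -0.007 0.001  az -0.0180 (yaw 91.3)
s 60: 0.159 -0.011 0.001  az -0.0193 (yaw 91.8)
v8 16.75 [0.59837704 0.11026181 0.12443264] 0.67 [266.0, 0.0, 339.7, 430.9] 9958
50 [25.6 -1.9  0.6] [318.  259.5] (np.int64(303), np.int64(334), np.float64(318.5))
40 [35.6 -3.2  0.6] [314.8 234.5] (np.int64(300), np.int64(331), np.float64(315.5))
30 [45.5 -4.4  0.6] [311.4 208.7] (np.int64(297), np.int64(328), np.float64(312.5))
20 [55.4 -5.6  0.6] [308. 182.] (np.int64(292), np.int64(325), np.float64(308.5))
10 [65.4 -6.8  0.6] [304.4 154.3] (np.int64(288), np.int64(321), np.float64(304.5))
0 [75.3 -8.   0.6] [300.7 125.6] (np.int64(285), np.int64(318), np.float64(301.5))
85 [15  5 92] 88 [ 20 167 164] 91 [ 24 184 222] 94 [ 24 184 221] 97 [ 24 186 222] 100 [ 24 186 221] 103 [ 23 187 222] 106 [ 23 187 222] 109 [ 22 190 222] 112 [ 22 191 221] 115 [ 22 190 222] 118 [ 22 191 223] 121 [ 19 196 112] 124 [11 17 84] 127 [12 19 92] 130 [ 10  20 112] 133 [ 13  22 110] 136 [ 11  22 110] 139 [ 13  22 109] 142 [ 14  22 110] 145 [ 14  21 109] 148 [ 13  22 108]
```

```bash
python3 -m creep '[[[10,0.03,0,0,0,0,-0.007],[10,0.06,-0.001,0.001,0,0,-0.012],[10,0.09,-0.003,0.001,0,0,-0.016],[10,0.12,-0.005,0.001,0,0,-0.018],[10,0.16,-0.009,0.001,0,0,-0.019],[10,0.16,-0.009,0.001,0,0,-0.019]]]'; python3 plan.py -a 0.16 -0.009 0.001 -0.019 50 40 30 20 15 13
```

```text
clock: 17.6
ee_pos: [0.5989, 0.1268, 0.1244]
ee_rot: [[-0.03, 1.0, 0.0], [1.0, 0.03, 0.0], [0.0, 0.0, -1.0]]
ft_force: [-0.4, 0.8, -1.6]
grip_width: 0.0339
grasp_force: 30.0
t 17.60 F tool x,y,up: 0.9 -0.4 -1.6  M [-0.03 -0.05 -0.01]  meas-cmd mm x,y,up: 0.7 -0.3 -0.5 yaw 0.0
s 50: 0.099 -0.002 0.000  az -0.0004 (yaw 91.8)
s 40: 0.199 -0.002 0.000  az -0.0004 (yaw 91.8)
s 30: 0.299 -0.003 0.000  az -0.0004 (yaw 91.8)
s 20: 0.399 -0.003 0.000  az -0.0004 (yaw 91.8)
s 15: 0.449 -0.003 0.000  az -0.0004 (yaw 91.8)
s 13: 0.469 -0.003 0.000  az -0.0004 (yaw 91.8)
```

```bash
python3 -m creep '[[[10,0.06,0,0,0,0,0],[10,0.12,0,0,0,0,0],[10,0.18,0,0,0,0,0],[10,0.24,-0.001,0,0,0,0],[10,0.3,-0.001,0,0,0,0],[10,0.36,-0.001,0,0,0,0],[10,0.41,-0.001,0,0,0,0],[10,0.41,-0.001,0,0,0,0],[10,0.41,-0.001,0,0,0,0]]]'; python3 plan.py -a 0.41 -0.001 0 0 15 13 11
```

```text
clock: 18.73
ee_pos: [0.5977, 0.1668, 0.1243]
ee_rot: [[-0.029, 1.0, -0.0], [1.0, 0.029, -0.0], [-0.0, -0.0, -1.0]]
ft_force: [0.8, -0.1, -1.9]
grip_width: 0.0338
grasp_force: 30.0
t 18.73 F tool x,y,up: -0.1 0.8 -1.9  M [ 0.04 -0.04  0.  ]  meas-cmd mm x,y,up: -0.2 -0.3 -0.6 yaw -0.0
s 15: 0.039 -0.002 0.000  az -0.0004 (yaw 91.8)
s 13: 0.059 -0.002 0.000  az -0.0004 (yaw 91.8)
s 11: 0.079 -0.002 0.000  az -0.0004 (yaw 91.8)
```

Now small feeling steps until it touches the collar.

```bash
python3 -m creep '[[[10,0.015,0,0,0,0,0],[10,0.03,0,0,0,0,0],[10,0.03,0,0,0,0,0]]]'|grep -E "ee_pos|ft_f"; python3 -m creep '[[[10,0.008,0,0,0,0,0],[10,0.008,0,0,0,0,0]]]'|grep -E "ee_pos|ft_f";  python3 -m creep '[[[10,0.008,0,0,0,0,0],[10,0.008,0,0,0,0,0]]]'|grep -E "ee_pos|ft_f"; python3 plan.py -a 0.046 0 0 0
```

```text
ee_pos: [0.5975, 0.1703, 0.1244]
ft_force: [0.4, 0.0, -0.7]
ee_pos: [0.5975, 0.171, 0.1244]
ft_force: [-0.5, -0.2, -1.1]
ee_pos: [0.5975, 0.1718, 0.1244]
ft_force: [-0.3, 0.0, -1.5]
t 19.60 F tool x,y,up: 0.0 -0.3 -1.5  M [-0.01 -0.04  0.01]  meas-cmd mm x,y,up: 0.2 -0.3 -0.5 yaw 0.0
```

```bash
python3 -m creep '[[[10,0.006,0,0,0,0,0],[10,0.006,0,0,0,0,0]]]'|grep -E "ee_pos|ft_f"
```

```text
ee_pos: [0.5975, 0.1721, 0.1243]
ft_force: [0.0, -0.2, -0.6]
```

```bash
for i in 1; do python3 -m creep '[[[10,0.006,0,0,0,0,0],[10,0.006,0,0,0,0,0]]]'|grep -E "ee_pos|ft_f"; done; python3 -m creep '[[[10,0.006,0,0,0,0,0],[10,0.006,0,0,0,0,0]]]'|grep -E "ee_pos|ft_f"
```

```text
ee_pos: [0.5975, 0.1721, 0.1243]
ft_force: [-0.6, -3.0, -0.0]
ee_pos: [0.5975, 0.1722, 0.1244]
ft_force: [-0.7, -5.4, 1.5]
```

Collar contact, with stiffness about 4.5 N/mm. Push on to about 10 N.

```bash
python3 -m creep '[[[10,0.006,0,0,0,0,0],[10,0.006,0,0,0,0,0]]]'|grep -E "ee_pos|ft_f"; python3 -m creep '[[[10,0.004,0,0,0,0,0],[10,0.004,0,0,0,0,0],[10,0.004,0,0,0,0,0]]]'|grep -E "ee_pos|ft_f"; python3 -c "
from station import *;s=observe();print(s['ft_force'],s['moment'])"
```

```text
ee_pos: [0.5975, 0.1722, 0.1243]
ft_force: [-1.4, -6.8, 2.0]
ee_pos: [0.5975, 0.1722, 0.1243]
ft_force: [-1.6, -7.0, 2.7]
[-1.59780334 -6.9857449   2.74162183] [-1.47193035  0.25954181  0.06707598]
```

```bash
python3 -m creep '[[[10,0.005,0,0,0,0,0],[10,0.005,0,0,0,0,0],[10,0.005,0,0,0,0,0]]]'|grep -E "ee_pos|ft_f|rot"; python3 -m creep '[[[10,0.003,0,0,0,0,0],[10,0.003,0,0,0,0,0],[10,0.003,0,0,0,0,0]]]'|grep -E "ee_pos|ft_f"
```

```text
ee_pos: [0.5975, 0.1722, 0.1243]
ee_rot: [[-0.027, 1.0, -0.001], [1.0, 0.027, -0.004], [-0.004, -0.001, -1.0]]
ft_force: [-2.4, -7.5, 3.8]
ee_pos: [0.5975, 0.1722, 0.1243]
ft_force: [-2.0, -9.0, 3.0]
```

```bash
python3 -m creep '[[[10,0.003,0,0,0,0,0],[10,0.003,0,0,0,0,0],[10,0.003,0,0,0,0,0]]]'|grep -E "ee_pos|ft_f"; python3 -m creep '[[[10,0,0,0,0,0,0]]]'|grep -E "ft_f"
```

```text
ee_pos: [0.5975, 0.1722, 0.1244]
ft_force: [-2.2, -9.0, 4.7]
ft_force: [-2.7, -10.1, 4.3]
```

About 10 N against the collar. I ease the push off, let go and lift away.

```bash
python3 -m creep '[[[10,-0.012,0,0,0,0,0],[10,-0.024,0,0,0,0,0],[10,-0.024,0,0,0,0,0],[10,-0.024,0,0,0,0,0]]]'|grep -E "ee_pos|ft_f"; python3 -m creep '[[[45,0,0,0,0,0,0],[55,0,0,0,0,0,0],[65,0,0,0,0,0,0],[65,0,0,0,0,0,0],[65,0,0,0,0,0,0]]]'; python3 -m creep '[[[65,0,0,-0.1,0,0,0],[65,0,0,-0.2,0,0,0],[65,0,0,-0.35,0,0,0],[65,0,0,-0.5,0,0,0],[65,-0.1,0,-0.9,0,0,0],[65,-0.3,0,-1,0,0,0],[65,-0.5,0,-1,0,0,0],[65,-0.5,0,-1,0,0,0]]]'
python3 - <<'E'
from h import *
s=observe(); a=snapshot("wrist"); t=snapshot("top")
for d in cut_out("wrist","block_center")[:3]: print(d["conf"],d["rect"])
u=proj("wrist",[.598,.17,.124],s)[0].astype(int); print(u)
y,x=max(0,u[1]-100),max(0,u[0]-100)
c=cv2.resize(a[y:y+200,x:x+200],(580,580),interpolation=2); d=cv2.resize(t[195:300,180:240],(220,385),interpolation=2)
m=np.zeros((580,800,3),np.uint8); m[:,:580]=c; m[:385,580:]=d; cv2.imwrite("pics/end.png",np.clip(m.astype(float)*1.8,0,255).astype(np.uint8))
E
```

```text
ee_pos: [0.5975, 0.1722, 0.1243]
ft_force: [-1.5, -6.2, 1.8]
clock: 23.35
ee_pos: [0.5975, 0.1734, 0.1244]
ee_rot: [[-0.029, 1.0, 0.0], [1.0, 0.029, 0.0], [0.0, 0.0, -1.0]]
ft_force: [-0.7, -0.2, -0.4]
grip_width: 0.0569
grasp_force: 0.0
clock: 24.35
ee_pos: [0.599, 0.1206, 0.2239]
ee_rot: [[-0.026, 1.0, -0.001], [1.0, 0.026, -0.001], [-0.001, -0.001, -1.0]]
ft_force: [0.0, -0.3, -0.3]
grip_width: 0.0572
grasp_force: 0.0
0.81 [294.4, 146.0, 350.8, 190.1]
[324 172]
```

View pics/end.png

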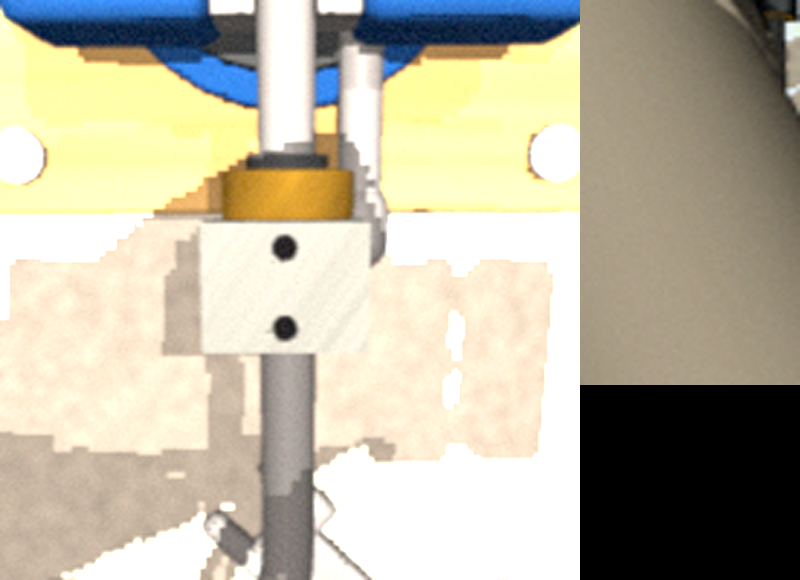

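The picture shows the block flush against the brass collar at (285,220), square on the rod with its top up and free of the gripper. I hand the job in.

```bash
python3 -c "
from station import *;print(close_job())"
```

```text
the job is handed in; nothing more can be done
None
```

The guide block is home against the brass collar, base down and released: it went round the bend with no contact force felt, was bedded with about 10 N, and the job was handed in at about 24.5 s of the 72 s allowed.

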